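Refit and lock the quill lever of a wood lathe

TASK

Fit the quill-lock lever, the short one with the splined hub, back on the splined stud on top of the lathe's tailstock and ease it fully home without forcing it down on the ends of the splines; then swing it clockwise (seen from above) until the quill is locked. Choose the spline so that the locked lever points straight out to the front of the lathe, square to the bed; let go of it and leave the other things on the bench where they are.

Things in the scene. Friction and masses are not known exactly. Their poses are not given: they have to be found in the camera images.
- lever: The quill-lock lever, loose, upright on the bench at the start, 0.26 to 0.4 kg. Steel hub: a tube 46 mm outside diameter, 32 mm tall. A dark round arm, 15 mm thick, leaves the hub along the lever's own -x and rises outwards (its middle 21 mm up at the hub, 30 mm up at 58 mm out, 40 mm up at 100 mm out) to a 21 mm ball. Origin: centre of the hub's underside; z up along the bore.
- lever_hub (a point): Centre of the hub's top face. The bore is open at both ends: 22.6 mm diameter, with 3 equal straight slots along its whole length, 11 mm wide and 32 mm in diameter over their bottoms, one straight opposite the arm (own +x) and the others 120 degrees round from it.
- lever_arm (a point): Middle of the lever's arm, 58 mm out from the hub's axis and 30 mm above the hub's underside.
- stud_foot (a point): Centre of the flat round boss (48 mm diameter) on top of the tailstock, at the foot of the splined stud; the hub's underside lies here when fully home. Axes are the lathe's: z up along the stud, -x to the front (operator's side, towards the robot), y along the bed, headstock at +y. The handwheel behind the stud (75 to 130 mm away on the -y side) is no higher than the boss.
- stud_end (a point): Top of the stud, 31 mm above stud_foot. Upright steel stud with 3 equal straight splines, 29 mm diameter over them, 9 mm wide, 20 mm tall from the boss; the plain core, 20 mm diameter, stands on above them to 26 mm and ends in a 5 mm cone. A hub turned wrong slips over the core, then stops on the spline ends 20 mm short of home; never press there over 40 N. Axes do not turn with the stud.
- tailstock: Cream tailstock, clamped on the bed. Origin 153 mm under stud_foot, same axes. It carries the turning stud, which starts slack at an unreported angle: the lever enters somewhere 12 to 99 degrees anticlockwise (from above) of straight to the front, with 9 degrees of play; other fits, 120 degrees apart, lock it pointing wrong. The stud turns stiffly (0.22 N m), clockwise to a firm stop: locked.
- lathe: The wood lathe, fixed: 760 mm long along its y, bed 80 mm high, headstock at +y (245 mm high, from 170 mm to 381 mm along +y), a wooden spindle between the centres (axis 195 mm high), a tool rest in front of it (up to 85 mm in front, 205 mm high). Origin: on the bench, mid-length under the bed; front is -x.
- rest_lever: A bystander, not to be used: the tool rest's lever, with a slimmer hub (32 mm diameter, 40 mm tall) with a plain round bore and a longer, level arm (to its own -x, ball centre 118 mm out). Origin: centre of the hub's underside.
- wax_tin: Bystander: a low jar, 58 mm diameter, 42 mm tall. Origin: centre of its underside.
- mallet: Bystander: a round wooden mallet standing on its head, 90 mm diameter, 230 mm tall. Origin: centre of its underside.
- glue: Bystander: a bottle of wood glue, 68 mm diameter, 190 mm tall. Origin: centre of its underside.
- blank: Bystander: a square block of wood, 55 x 160 x 55 mm. Origin: centre of its underside.
- sander: Bystander: a cork sanding block, 72 x 122 x 32 mm. Origin: centre of its underside.
Mind the look-alikes: they are no part of the job. Leave any purple or turquoise look-alike of the lever alone.

How it is judged (in metres and radians):
On the way:
1. the lever is fully home on the splined stud (z of lever in the frame of stud_foot below 0.004 m and horizontal distance between lever and stud_foot below 0.004 m and angle between lever's own z axis and vertical below 0.08 rad), for 0.2 s.
At the end, for the whole second after the job is handed in: The lever's hub sits fully home on the splined stud (within 4 mm of the boss, level), swung to the locked position: its arm points to the front of the lathe, square to the bed within 7 degrees; it is released and at rest (all of step 1 and x of lever_arm in the frame of stud_foot below -0.045 m and y of lever_arm in the frame of stud_foot between -0.008 and 0.008 m and linear speed of lever below 0.02 m/s); the robot touches nothing.
It fails at once if another thing on the bench is shifted by more than 40 mm (distance of any of rest_lever, wax_tin, mallet, glue, blank, sander from where it was at the start of the episode above 0.04 m).
It fails at once if the lever is forced down on the stud with more than 40 N before it has entered the splines (contact force between lever and tailstock above 40 N and z of lever in the frame of stud_foot above 0.012 m).
It also fails if it takes over 58 s, if anything falls off the work surface, if the arm or the gripper's body presses on something with over 40 N, if the wrist force passes 120 N, or if a joint passes its speed limit or range.

ROBOT

A 7-joint arm with a two-finger parallel gripper is mounted at the origin on the work surface. World frame = base frame: x ahead of the robot, y to its left, z up, the work surface at z = 0. Lengths are in m, angles in degrees, forces in N, time in s.
With the tool pointing down it reaches from about 0.4 to 0.75 m from the base axis. Payload 19.5 kg.
Tool frame: the origin (TCP) lies midway between the tips of the shut fingers; the grasp point (between the pads) lies manip.tcp_to_grasp behind it (manip.tcp_to_grasp is the distance from the TCP to the grasp point, in m); y points along the fingers, x is the direction in which the jaws open and shut, and the axes are right-handed (so a half turn about y gives the same grasp; the last joint's range is limited). The gripper opens to 85 mm and grips with 20 to 120 N. Pads are 22 mm wide; open, the fingers measure 114 mm over their backs; the gripper's body (76 mm by 85 mm) begins 54 mm behind the grasp point. The pads swing forward as they close: fully open they stand 13 mm farther back than shut.
Start: joints at [74.616, 40.479, -1.581, 85.061, 1.261, 54.483, -4.326], TCP at [0.129, -0.56, 0.231] pointing down, gripper open.
Joint ranges: [-155.06, 155.06], [-18.47, 123.98], [-90, 86.84], [0, 140.48], [-83.41, 263.41], [0, 116], [-161.91, 161.91]. Speed limits (degrees/s): [108.29, 108.29, 147.25, 147.25, 172.46, 172.46, 172.46].

INTERFACE

Orientations are given as a 3x3 rotation matrix whose columns are the frame's x, y, z axes.
In Python, from cell import telemetry, eyes, manip gives the robot as it stands.
- The arm moves only by the tool send_rows, never from a script. Its arguments are lists of equal length, an entry for each row: "delta_rot": the turn, a rotation vector about the world's x, y, z as a fraction of full scale, a list of three; "dp": the shift along the world's x, y, z as a fraction of full scale, a list of three; "gripper": the opening, from -1 (shut) to 1 (fully open), so that 0 is half open. A call has 1 to 8 rows; each row is the pose to reach, as a shift and turn from the pose commanded when the call began, turning the shorter way round; what a row does not reach only later rows make up. Full scale, the value 1, is 0.15 m for a shift and 180 degrees for a turn. A row lasts 1/10 s, in which the tool goes at most 50 mm and 8.59 degrees, less where a joint would pass 70% of its speed; a pose out of reach is approached as far as the arm can. A call with a number of a shift or a turn outside -1 to 1 is refused whole. A call with a gripper value outside its range is refused whole. The fingers move at their own pace and stop on an object; "force" is the grip in N (left out, the last holds). Time passes only in rows, so rows that repeat a pose let the fingers close. It gives the time, the measured TCP pose, the force and the opening at its end, in the units of the state.
- telemetry.observe(): the state, without advancing time (a new reading comes with each control period).
- eyes.grab_frame(name): name is "scene" or "top"; returns a dict with "frame" (420x560x3 uint8, blue, green, red), "camera_matrix" (3x3 intrinsics, pixels), "world_from_camera" (4x4, takes a point from camera to world coordinates). Camera axes: x right, y down, z forward; pixel columns grow to the right and rows downward; lengths in m; the calibration is good to about 2 mm. A picture is of the moment at which its call begins. There is no depth.
- manip.finish_job(): hands the job in, once; it reports no verdict.
The state is a dict: "time_s": time; "joint_pos": joint angles; "joint_velocities": joint speeds; "joint_torque": joint torques, N m; "tcp_pos": TCP position; "tool_rot": TCP orientation; "wrist_force": force on the tool from outside, world axes, zero at the start; "moment": the same for the moment, N m; "gripper_width": opening from 0.0 (shut) to 1.0 (fully open).
Only numpy, scipy, OpenCV 4.12 (cv2) and the standard library are available. Lean on these libraries where they do the work, as an engineer would, in place of code of your own. Each camera call takes 0.05 s, during which the arm holds its last target.

## Working session

There is one attempt and no reset: what is moved stays moved. The work goes in short steps, Python scripts to look and compute and a tool call to move; the robot and the scene stay as the last step left them, time stands still between calls to the robot, and variables do not carry over. Pictures are saved under pics/ and viewed, and the job is handed in when it is done.

Besides the shell and the picture viewer there is one more tool, called after "Call:" as name(argument=value, ...) on one line, values as JSON. send_rows: Moves the arm, as the interface text tells. Its arguments: {"type":"object","properties":{"delta_rot":{"type":"array","items":{"type":"array","items":{"type":"number","minimum":-1,"maximum":1}}},"dp":{"type":"array","items":{"type":"array","items":{"type":"number","minimum":-1,"maximum":1}}},"gripper":{"type":"array","items":{"type":"number"}},"force":{"type":"number"}},"required":["delta_rot","dp","gripper"]}

```bash
ls; mkdir -p pics; python3 - <<'E'
from cell import telemetry, eyes, manip
import cv2,numpy as np,json
s=telemetry.observe()
for k,v in s.items(): print(k,np.round(v,3).tolist())
print(manip.tcp_to_grasp)
for n in("scene","top"):
    f=eyes.grab_frame(n); cv2.imwrite(f"pics/{n}0.png",f["frame"]); np.savez(f"{n}_cal.npz",K=f["camera_matrix"],T=f["world_from_camera"])
    print(n,np.round(f["camera_matrix"],1).tolist(),np.round(f["world_from_camera"],3).tolist())
E
```

```text
pics
time_s 0.0
joint_pos [74.616, 40.514, -1.583, 85.084, 1.26, 54.481, -4.326]
joint_velocities [-0.042, -0.001, -0.028, -0.013, -0.086, -0.024, -0.025]
joint_torque [0.001, -88.321, 1.235, -23.617, 0.017, 0.006, 0.0]
tcp_pos [0.129, -0.56, 0.231]
tool_rot [[0.225, -0.0, 0.974], [-0.974, 0.001, 0.225], [-0.001, -1.0, -0.0]]
wrist_force [-0.089, 0.406, -0.623]
moment [0.016, -0.007, 0.044]
gripper_width 0.998
0.0187
scene [[384.9, 0.0, 281.2], [0.0, 384.9, 213.4], [0.0, 0.0, 1.0]] [[-0.474, 0.681, -0.558, 1.043], [0.88, 0.373, -0.293, 0.334], [0.008, -0.63, -0.777, 1.042], [0.0, 0.0, 0.0, 1.0]]
top [[440.5, 0.0, 287.8], [0.0, 440.5, 209.6], [0.0, 0.0, 1.0]] [[0.019, -0.983, 0.185, 0.163], [-1.0, -0.019, 0.001, 0.002], [0.002, -0.185, -0.983, 1.635], [0.0, 0.0, 0.0, 1.0]]
```

View pics/scene0.png

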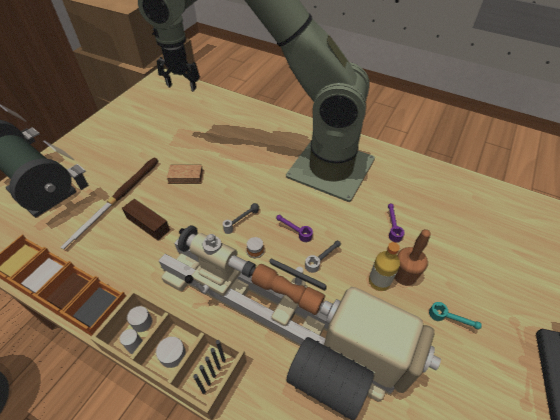

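View pics/top0.png

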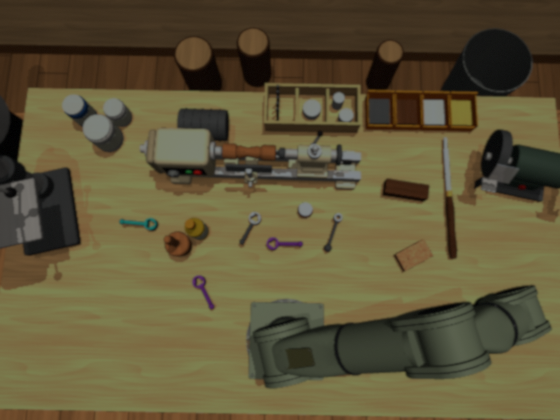

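```bash
python3 - <<'E'
import cv2,numpy as np
a=cv2.imread("pics/scene0.png");b=cv2.imread("pics/top0.png")
def c(im,x,y,w,h,s): return cv2.resize(im[y:y+h,x:x+w],None,fx=s,fy=s,interpolation=cv2.INTER_CUBIC)
l=c(a,290,225,66,60,6); r=c(a,215,195,66,60,6)
cv2.imwrite("pics/c1.png",np.hstack([l,r]))
l=c(b,225,200,50,50,8); r=c(b,305,200,50,50,8)
cv2.imwrite("pics/c2.png",cv2.convertScaleAbs(np.hstack([l,r]),alpha=1.7))
l=c(a,170,220,80,60,8); cv2.imwrite("pics/c3.png",l)
l=c(b,280,130,80,60,8); cv2.imwrite("pics/c4.png",cv2.convertScaleAbs(l,alpha=1.5))
E
```

```text
(no output)
```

View pics/c1.png

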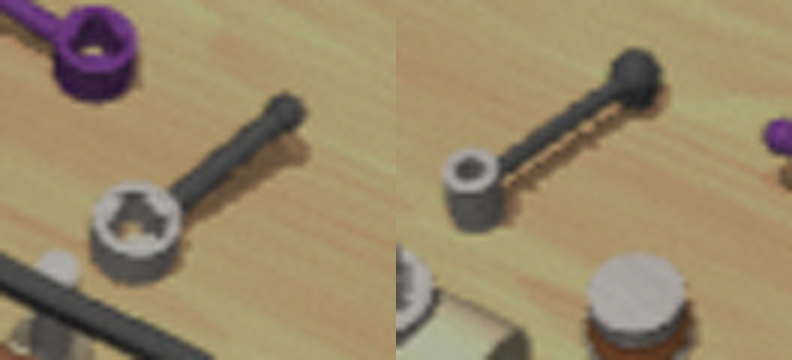

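View pics/c2.png

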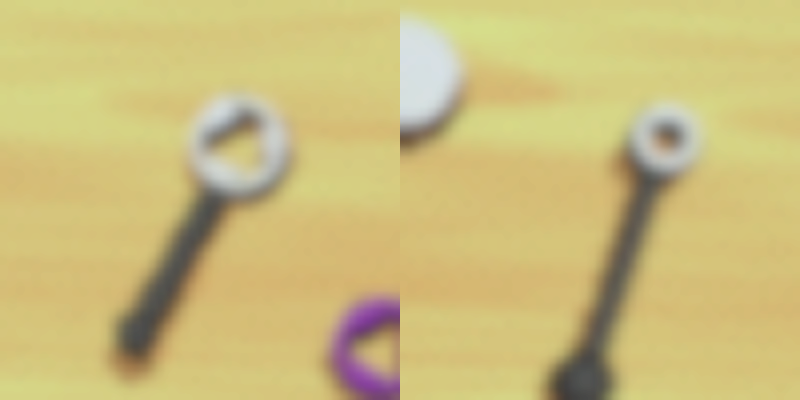

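View pics/c3.png

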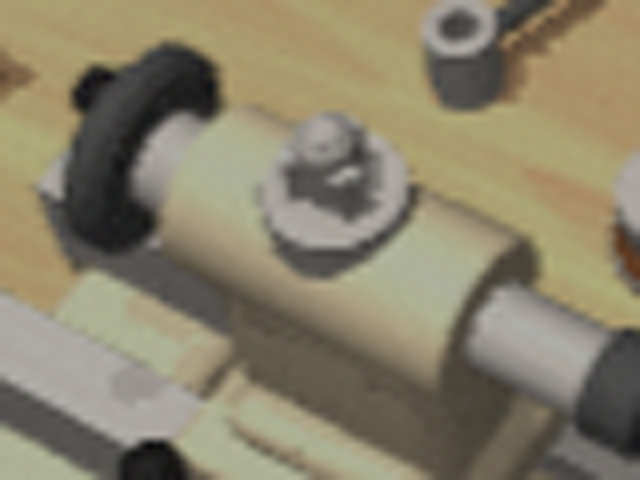

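View pics/c4.png

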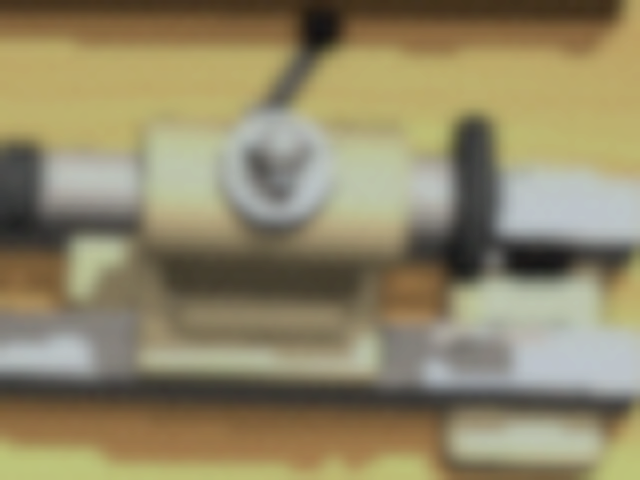

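```bash
cat > h.py <<'E'
import numpy as np,cv2
def cal(n):
    d=np.load(f"{n}_cal.npz"); return d["K"],d["T"]
def ray(n,u,v):
    K,T=cal(n); d=T[:3,:3]@np.linalg.inv(K)@[u,v,1]; return T[:3,3],d
def onz(n,u,v,z):
    o,d=ray(n,u,v); return o+d*(z-o[2])/d[2]
def proj(n,P):
    K,T=cal(n); P=np.atleast_2d(P); c=(P-T[:3,3])@T[:3,:3]; p=c@K.T; return p[:,:2]/p[:,2:]
def tri(us,ut):
    A=[];b=[]
    for n,u in(("scene",us),("top",ut)):
        o,d=ray(n,*u); d/=np.linalg.norm(d); M=np.eye(3)-np.outer(d,d); A.append(M);b.append(M@o)
    A=np.vstack(A);b=np.hstack(b); x,r,_,_=np.linalg.lstsq(A,b,rcond=None); return x,r**.5
E
python3 - <<'E'
from h import *
# crop px -> image px
f=lambda x0,y0,s,u,v:(x0+(u+.5)/s-.5,y0+(v+.5)/s-.5)
hs=f(290,225,6,137,212); ht=f(225,200,8,240,145)
print("hub",tri(hs,ht),onz("scene",*hs,.032),onz("top",*ht,.032))
bs=f(290,225,6,285,110); bt=f(225,200,8,133,336)
print("ball",tri(bs,bt),onz("scene",*bs,.042),onz("top",*bt,.042))
ss=f(170,220,8,335,197); st=f(280,130,8,275,168)
print("boss",tri(ss,st),onz("scene",*ss,.233),onz("top",*st,.233))
E
```

```text
hub (array([0.43316319, 0.12490197, 0.03060591]), array([0.00087769])) [0.4342237  0.12461032 0.032     ] [0.43271574 0.12537735 0.032     ]
ball (array([0.34317035, 0.16904348, 0.03873032]), array([0.00232651])) [0.34604573 0.16804667 0.042     ] [0.34229284 0.17026515 0.042     ]
boss (array([ 0.63181325, -0.08146968,  0.22579001]), array([0.00174141])) [ 0.63588949 -0.07898003  0.233     ] [ 0.62876263 -0.07997459  0.233     ]
```

```bash
python3 - <<'E'
from h import *
def crop(n,x,y,w,h,s,a): 
    im=cv2.imread(f"pics/{n}0.png"); return cv2.convertScaleAbs(cv2.resize(im[y:y+h,x:x+w],None,fx=s,fy=s,interpolation=cv2.INTER_CUBIC),alpha=a)
cv2.imwrite("pics/d1.png",crop("top",200,130,180,70,4.4,1.6))
cv2.imwrite("pics/d2.png",np.vstack([crop("scene",196,228,36,32,11,1.2)]))
cv2.imwrite("pics/d3.png",crop("top",300,137,30,28,14,1.6))
E
```

```text
(no output)
```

View pics/d1.png

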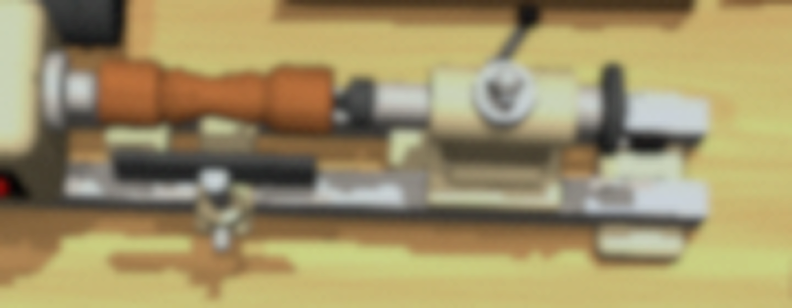

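View pics/d2.png

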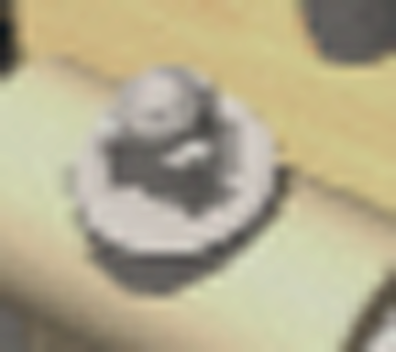

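View pics/d3.png

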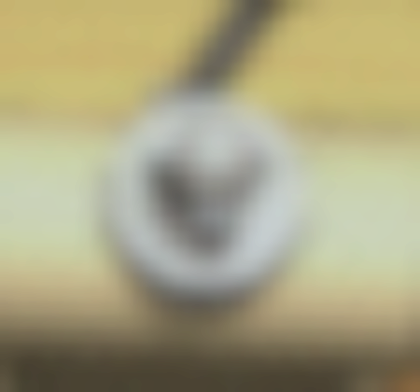

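```bash
python3 - <<'E'
from h import *
f=lambda u,v,x0=200,y0=130,s=4.4:(x0+(u+.5)/s-.5,y0+(v+.5)/s-.5)
for pts,z in(([(103,93),(330,99.5),(400,102.5),(612,109)],.195),([(75,203),(400,210),(700,220)],.08)):
    P=np.array([onz("top",*f(*p),z) for p in pts]); k=np.polyfit(P[:,1],P[:,0],1)
    print(P.round(4).tolist(),"dx/dy deg",np.degrees(np.arctan(k[0])))
E
```

```text
[[0.6347, 0.2279, 0.195], [0.6329, 0.0518, 0.195], [0.6315, -0.0024, 0.195], [0.6294, -0.1667, 0.195]] dx/dy deg 0.7786250608010078
[[0.5769, 0.2647, 0.08], [0.5761, -0.0044, 0.08], [0.5723, -0.2527, 0.08]] dx/dy deg 0.5004874919278985
```

```bash
cat > ov.py <<'E'
from h import *
def circ(c,r,z,n=60,a0=0,a1=2*np.pi):
    t=np.linspace(a0,a1,n); return np.c_[c[0]+r*np.cos(t),c[1]+r*np.sin(t),np.full(n,c[2]+z)]
def splprof(c,ang,z):
    # outline of 3-spline section, splines at ang+0,120,240
    pts=[]
    for k in range(3):
        a=np.radians(ang+120*k); h=.0045
        for x,y in((np.sqrt(.01**2-h*h),-h),(np.sqrt(.0145**2-h*h),-h),(.0145,0),(np.sqrt(.0145**2-h*h),h),(np.sqrt(.01**2-h*h),h)):
            pts.append([c[0]+x*np.cos(a)-y*np.sin(a),c[1]+x*np.sin(a)+y*np.cos(a),c[2]+z])
    pts.append(pts[0]); return np.array(pts)
def draw(n,file,box,s,curves,alpha=1.3,dx=(0,0)):
    x,y,w,h=box; im=cv2.imread(file)[y:y+h,x:x+w]; im=cv2.convertScaleAbs(cv2.resize(im,None,fx=s,fy=s,interpolation=cv2.INTER_CUBIC),alpha=alpha); raw=im.copy()
    for P,col in curves:
        p=(proj(n,P)+np.array(dx)-[x,y]+.5)*s-.5
        cv2.polylines(im,[np.round(p).astype(int)],False,col,1,cv2.LINE_AA)
    return im
E
python3 - <<'E'
from ov import *
for c in ([.630,-.080,.233],):
    cur=[(circ(c,.024,0),(0,0,255)),(circ(c,.01,.026),(0,255,0)),(circ(c,.01,0),(0,255,0)),(circ(c,.0145,.020),(255,0,0))]
    a=draw("scene","pics/scene0.png",(196,228,36,32),11,cur)
    b=draw("top","pics/top0.png",(298,137,32,29),12,cur,1.6)
    cv2.imwrite("pics/e1.png",np.hstack([a[:348],b[:348]]))
E
```

```text
(no output)
```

View pics/e1.png

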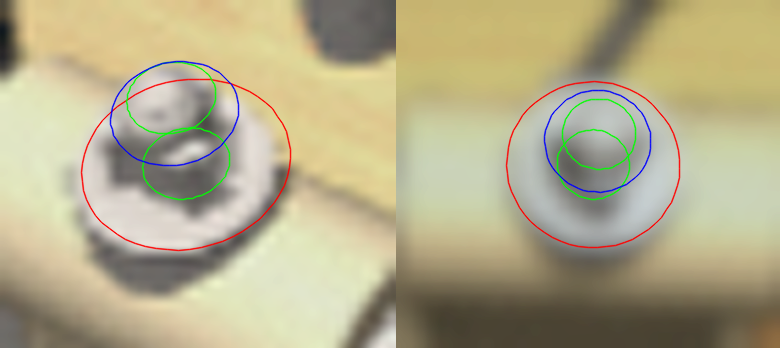

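```bash
python3 - <<'E'
from ov import *
from scipy.ndimage import map_coordinates,gaussian_filter
from scipy.optimize import minimize
def score(n,c,z,r,rng):
    g=gaussian_filter(cv2.imread(f"pics/{n}0.png").astype(float),(0.6,0.6,0))
    t=np.radians(rng)
    def s(r):
        P=np.c_[c[0]+r*np.cos(t),c[1]+r*np.sin(t),np.full(len(t),z)]
        p=proj(n,P); return np.stack([map_coordinates(g[:,:,k],[p[:,1],p[:,0]],order=1) for k in range(3)],1)
    return np.abs(s(r-.0022)-s(r+.0022)).sum(1).mean()
for n,rng in (("top",np.arange(0,360,5)),("scene",np.r_[np.arange(0,360,5)])):
  for z in(.227,.233):
    best=max((score(n,(x,y),z,.024,rng),x,y) for x in np.arange(.618,.645,.0005) for y in np.arange(-.092,-.068,.0005))
    print(n,z,np.round(best,4))
# sanity on the lever hub
for n in("top","scene"):
    best=max((score(n,(x,y),.032,.023,np.arange(0,360,5)),x,y) for x in np.arange(.425,.442,.0005) for y in np.arange(.115,.135,.0005))
    print("hub",n,np.round(best,4))
E
```

```text
top 0.227 [30.2869  0.6325 -0.081 ]
top 0.233 [30.2841  0.6305 -0.081 ]
scene 0.227 [ 8.75815e+01  6.37000e-01 -7.95000e-02]
scene 0.233 [ 8.72898e+01  6.40000e-01 -7.65000e-02]
hub top [34.0139  0.4265  0.121 ]
hub scene [91.7508  0.437   0.1255]
```

```bash
cat > fit.py <<'E'
from ov import *
S=8
def render(n,c,ang,box):
    x,y,w,h=box
    im=np.zeros((h*S,w*S),np.float32)
    def fill(P,v,hull=True):
        p=((proj(n,P)-[x,y]+.5)*S-.5).astype(np.float32)
        if hull: p=cv2.convexHull(p)[:,0]
        cv2.fillPoly(im,[np.round(p).astype(int)],float(v))
    cam=cal(n)[1][:3,3]
    fill(circ(c,.024,0),1.0)
    # sides of splines: sweep outline
    b,t=splprof(c,ang,0),splprof(c,ang,.020)
    for i in range(len(b)-1):
        q=np.array([b[i],b[i+1],t[i+1],t[i]])
        e=q[1]-q[0]; nrm=np.array([e[1],-e[0],0]); 
        fill(q,.25)
    fill(circ(c,.01,0),.3); fill(np.r_[circ(c,.01,0),circ(c,.01,.02)],.3)
    fill(t,.85,False)
    fill(np.r_[circ(c,.01,.02),circ(c,.01,.026)],.4)
    fill(np.r_[circ(c,.01,.026),circ(c,.005,.031)],.8)
    fill(circ(c,.006,.031),.95)
    im=cv2.GaussianBlur(im,(0,0),S*.6)
    return cv2.resize(im,(w,h),interpolation=cv2.INTER_AREA)
def mask(n,c,box):
    x,y,w,h=box; m=np.zeros((h,w),np.uint8)
    pts=np.r_[circ(c,.023,0),circ(c,.01,.026)]
    p=cv2.convexHull((proj(n,pts)-[x,y]).astype(np.float32))[:,0]
    cv2.fillPoly(m,[np.round(p).astype(int)],1); return m>0
E
python3 - <<'E'
from fit import *
boxes={"scene":(196,228,36,32),"top":(298,137,32,29)}
res={}
for n,box in boxes.items():
    x,y,w,h=box; g=cv2.cvtColor(cv2.imread(f"pics/{n}0.png"),cv2.COLOR_BGR2GRAY)[y:y+h,x:x+w].astype(float)
    c0=np.array([.630,-.081,.233]); m=mask(n,c0+([.001,-.001,0] if n=="scene" else [-.001,0.001,0]),box)
    out=[]
    for ang in range(0,120,6):
        best=(9,)
        for dx in np.arange(-.004,.0041,.001):
            for dy in np.arange(-.004,.0041,.001):
                r=render(n,c0+[dx,dy,0],ang,box)
                cc=np.corrcoef(r[m],g[m])[0,1]
                best=min(best,(-cc,dx,dy))
        out.append((ang,)+best)
    for o in out: print(n,np.round(o,3).tolist())
E
```

```text
scene [0.0, -0.53, 0.001, -0.002]
scene [6.0, -0.506, 0.001, -0.001]
scene [12.0, -0.493, 0.001, -0.002]
scene [18.0, -0.482, 0.001, -0.001]
scene [24.0, -0.503, 0.001, -0.001]
scene [30.0, -0.54, 0.001, -0.001]
scene [36.0, -0.582, 0.001, -0.001]
scene [42.0, -0.629, 0.001, -0.001]
scene [48.0, -0.667, 0.001, -0.001]
scene [54.0, -0.705, 0.001, -0.001]
scene [60.0, -0.727, 0.001, -0.001]
scene [66.0, -0.723, 0.001, -0.001]
scene [72.0, -0.701, 0.001, -0.001]
scene [78.0, -0.671, 0.001, -0.001]
scene [84.0, -0.65, 0.001, -0.001]
scene [90.0, -0.626, 0.001, -0.001]
scene [96.0, -0.606, 0.001, -0.001]
scene [102.0, -0.586, 0.001, -0.001]
scene [108.0, -0.565, 0.001, -0.002]
scene [114.0, -0.548, 0.001, -0.001]
top [0.0, -0.522, 0.001, 0.001]
top [6.0, -0.514, 0.001, 0.001]
top [12.0, -0.514, 0.001, 0.001]
top [18.0, -0.504, 0.001, 0.001]
top [24.0, -0.505, 0.001, 0.001]
top [30.0, -0.511, 0.001, 0.001]
top [36.0, -0.517, 0.001, 0.001]
top [42.0, -0.544, 0.0, 0.001]
top [48.0, -0.572, 0.0, 0.001]
top [54.0, -0.593, 0.0, 0.001]
top [60.0, -0.617, 0.0, 0.001]
top [66.0, -0.627, 0.0, 0.001]
top [72.0, -0.622, 0.0, 0.001]
top [78.0, -0.61, 0.0, 0.001]
top [84.0, -0.596, 0.0, 0.001]
top [90.0, -0.575, 0.001, 0.001]
top [96.0, -0.56, 0.001, 0.001]
top [102.0, -0.548, 0.001, 0.001]
top [108.0, -0.537, 0.001, 0.001]
top [114.0, -0.53, 0.001, 0.001]
```

```bash
python3 - <<'E'
from h import *
for p in((272,244),(301,244),(305,209),(196,228),(178,243)): print(p,onz("top",*p,.03 if p[0]!=196 else .15).round(3))
E
```

```text
(272, 244) [0.337 0.059 0.03 ]
(301, 244) [ 0.339 -0.047  0.03 ]
(305, 209) [ 0.469 -0.06   0.03 ]
(196, 228) [0.374 0.314 0.15 ]
(178, 243) [0.334 0.402 0.03 ]
```

Call:
send_rows(delta_rot=[[0,0,-0.04],[0,0,-0.08],[0,0,-0.1],[0,0,-0.1]], dp=[[0.25,0.2,0],[0.5,0.45,0],[0.75,0.7,0],[1,1,0]], gripper=[1,1,1,1], force=60)

```text
time_s: 0.5
tcp_pos: [0.2711, -0.4198, 0.2311]
tool_rot: [[-0.09, -0.0, 0.996], [-0.996, 0.0, -0.09], [-0.0, -1.0, -0.0]]
wrist_force: [1.4, -0.2, 1.2]
gripper_width: 0.999
```

Call:
send_rows(delta_rot=[[0,0,-0.03],[0,0,-0.06],[0,0,-0.09],[0,0,-0.118]], dp=[[0.25,0.25,0],[0.5,0.5,0],[0.75,0.75,0],[1,1,0]], gripper=[1,1,1,1])

```text
time_s: 0.9
tcp_pos: [0.4124, -0.2782, 0.2312]
tool_rot: [[-0.446, -0.0, 0.895], [-0.895, 0.0, -0.446], [-0.0, -1.0, -0.0]]
wrist_force: [0.1, -0.8, 0.6]
gripper_width: 0.998
```

Call:
send_rows(delta_rot=[[0,0,0],[0,0,0],[0,0,0],[0,0,0]], dp=[[0.03,0.25,0],[0.06,0.5,0],[0.1,0.75,0],[0.12,1,0]], gripper=[1,1,1,1])

```text
time_s: 1.3
tcp_pos: [0.4293, -0.1284, 0.2311]
tool_rot: [[-0.442, -0.0, 0.897], [-0.897, 0.0, -0.442], [-0.0, -1.0, -0.0]]
wrist_force: [0.3, 0.6, -0.2]
gripper_width: 0.997
```

Call:
send_rows(delta_rot=[[0,0,0],[0,0,0],[0,0,0],[0,0,0]], dp=[[0,0.25,0],[0,0.5,-0.1],[0,0.75,-0.2],[-0.04,1,-0.3]], gripper=[1,1,1,1])

```text
time_s: 1.7
tcp_pos: [0.4233, 0.0216, 0.1857]
tool_rot: [[-0.442, 0.001, 0.897], [-0.897, -0.0, -0.442], [-0.0, -1.0, 0.001]]
wrist_force: [1.5, -0.2, -0.0]
gripper_width: 1.001
```

Call:
send_rows(delta_rot=[[0,0,0],[0,0,0],[0,0,0],[0,0,0]], dp=[[0.02,0.33,0],[0.07,0.69,-0.2],[0.07,0.69,-0.4],[0.07,0.69,-0.4]], gripper=[1,1,1,1])

```text
time_s: 2.1
tcp_pos: [0.4322, 0.1247, 0.1235]
tool_rot: [[-0.44, -0.005, 0.898], [-0.898, -0.001, -0.44], [0.003, -1.0, -0.004]]
wrist_force: [-0.7, -1.2, 0.6]
gripper_width: 1.0
```

```bash
python3 - <<'E'
from cell import telemetry, eyes, manip
import cv2,numpy as np
s=telemetry.observe(); print(s["tcp_pos"],np.degrees(np.arctan2(s["tool_rot"][1][0],s["tool_rot"][0][0])),s["joint_pos"])
for n in("scene","top"):
    f=eyes.grab_frame(n); cv2.imwrite(f"pics/{n}1.png",f["frame"])
a=cv2.resize(cv2.imread("pics/scene1.png")[170:300,250:390],None,fx=4,fy=4)
cv2.imwrite("pics/f1.png",a)
E
```

```text
[0.43221888 0.12471687 0.1234725 ] -116.07871719388636 [ -27.45498638   42.46516313   12.94577466  117.48316074  -23.1037661
   22.73283971 -112.38752272]
```

View pics/f1.png

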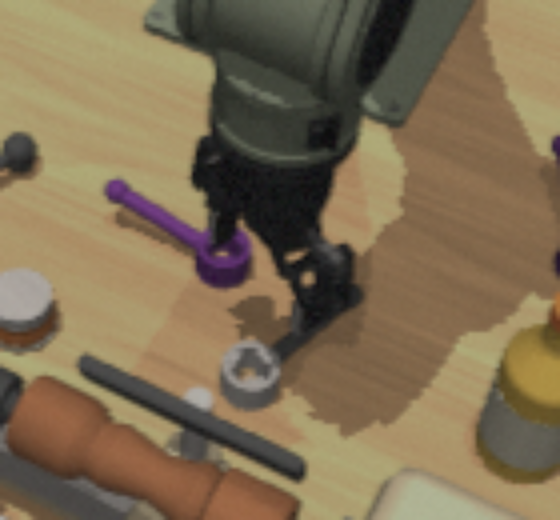

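Call:
send_rows(delta_rot=[[0,0,0],[0,0,0],[0,0,0],[0,0,0],[0,0,0]], dp=[[0.007,0,-0.25],[0.007,0,-0.5],[0.007,0,-0.7],[0.007,0,-0.79],[0.007,0,-0.79]], gripper=[1,1,1,1,1])

```text
time_s: 2.7
tcp_pos: [0.4352, 0.1221, 0.008]
tool_rot: [[-0.444, -0.0, 0.896], [-0.896, -0.0, -0.444], [0.001, -1.0, -0.0]]
wrist_force: [-0.2, 0.5, 0.8]
gripper_width: 0.998
```

```bash
python3 - <<'E'
from cell import telemetry, eyes, manip
import cv2,numpy as np
s=telemetry.observe(); print(s["tcp_pos"],s["wrist_force"])
f=eyes.grab_frame("scene"); cv2.imwrite("pics/scene2.png",f["frame"])
cv2.imwrite("pics/f2.png",cv2.resize(f["frame"][190:300,260:380],None,fx=5,fy=5))
E
```

```text
[0.43518755 0.12205294 0.00797537] [-0.22177329  0.47659878  0.80082392]
```

View pics/f2.png

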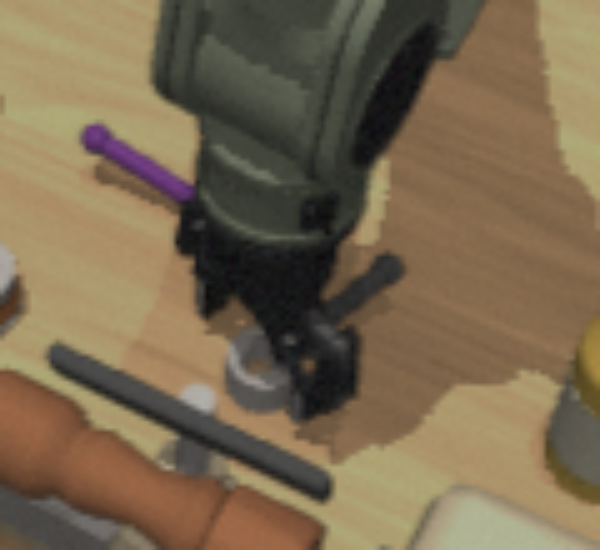

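Call:
send_rows(delta_rot=[[0,0,0],[0,0,0],[0,0,0],[0,0,0],[0,0,0],[0,0,0],[0,0,0],[0,0,0]], dp=[[-0.011,0.02,-0.02],[-0.011,0.02,-0.02],[-0.011,0.02,-0.02],[-0.011,0.02,-0.02],[-0.011,0.02,-0.02],[-0.011,0.02,-0.02],[-0.011,0.02,-0.02],[-0.011,0.02,-0.02]], gripper=[1,1,0.2,0,-0.2,-0.3,-0.3,-0.3], force=60)

```text
time_s: 3.55
tcp_pos: [0.4333, 0.1265, 0.0054]
tool_rot: [[-0.442, 0.001, 0.897], [-0.897, 0.0, -0.442], [-0.001, -1.0, 0.001]]
wrist_force: [-1.4, -1.0, 19.4]
gripper_width: 0.523
```

```bash
python3 - <<'E'
from cell import telemetry, eyes, manip
import cv2,numpy as np
s=telemetry.observe(); print(s["tcp_pos"],s["wrist_force"],s["gripper_width"])
E
```

```text
[0.43332695 0.12649441 0.00543297] [-1.41320281 -0.95885472 19.43626005] 0.523335777469288
```

Call:
send_rows(delta_rot=[[0,0,0],[0,0,0],[0,0,0],[0,0,0],[0,0,0],[0,0,0]], dp=[[0,0,0],[0,0,0.02],[0,0,0.05],[0,0,0.2],[0,0,0.5],[0,0,0.8]], gripper=[-0.5,-0.5,-0.5,-0.5,-0.5,-0.5], force=80)

```text
time_s: 4.15
tcp_pos: [0.4325, 0.1263, 0.1262]
tool_rot: [[-0.443, -0.001, 0.897], [-0.897, -0.0, -0.443], [0.001, -1.0, -0.001]]
wrist_force: [1.5, 1.8, -2.7]
gripper_width: 0.514
```

```bash
python3 - <<'E'
from cell import telemetry, eyes, manip
import cv2,numpy as np
s=telemetry.observe(); print(s["tcp_pos"],s["wrist_force"],s["gripper_width"])
f=eyes.grab_frame("scene"); cv2.imwrite("pics/scene3.png",f["frame"])
cv2.imwrite("pics/f3.png",cv2.resize(f["frame"][150:280,260:380],None,fx=5,fy=5))
E
```

```text
[0.43254209 0.12625318 0.12617539] [ 1.51075588  1.80459846 -2.74515667] 0.5137611027853652
```

View pics/f3.png

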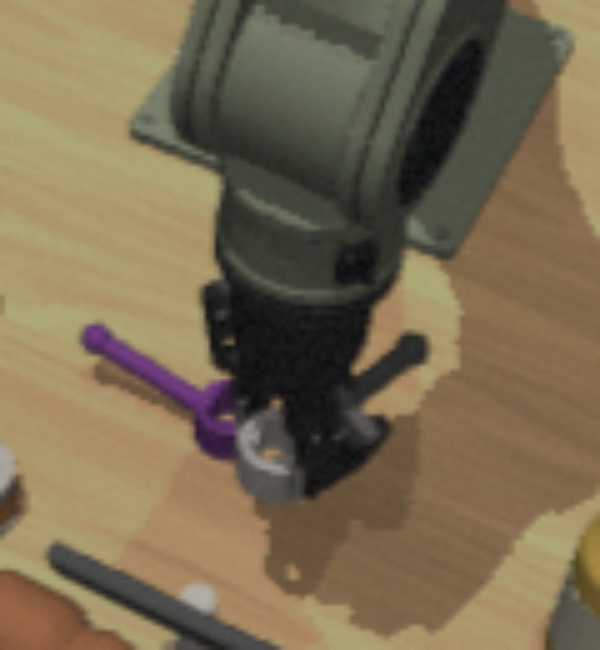

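Call:
send_rows(delta_rot=[[0,0,0],[0,0,0.03],[0,0,0.07],[0,0,0.11],[0,0,0.15],[0,0,0.18]], dp=[[0,0,0.3],[0,0,0.6],[0,0,0.9],[0,-0.1,1],[0,-0.3,1],[0,-0.6,1]], gripper=[-0.5,-0.5,-0.5,-0.5,-0.5,-0.5])

```text
time_s: 4.8
tcp_pos: [0.433, 0.037, 0.2752]
tool_rot: [[0.116, 0.001, 0.993], [-0.993, 0.001, 0.116], [-0.001, -1.0, 0.001]]
wrist_force: [0.8, -1.0, -2.5]
gripper_width: 0.515
```

Call:
send_rows(delta_rot=[[0,0,0.04],[0,0,0.08],[0,0,0.12],[0,0,0.16],[0,0,0.2],[0,0,0.22]], dp=[[0.15,-0.2,0.15],[0.3,-0.4,0.3],[0.45,-0.5,0.3],[0.6,-0.6,0.3],[0.75,-0.7,0.3],[0.75,-0.7,0.3]], gripper=[-0.5,-0.5,-0.5,-0.5,-0.5,-0.5])

```text
time_s: 5.4
tcp_pos: [0.5468, -0.0706, 0.319]
tool_rot: [[0.718, -0.001, 0.696], [-0.696, -0.001, 0.718], [-0.0, -1.0, -0.001]]
wrist_force: [-0.4, 0.9, -3.1]
gripper_width: 0.517
```

```bash
cat > st.py <<'E'
from cell import telemetry
import numpy as np
s=telemetry.observe(); R=np.array(s["tool_rot"]); print(round(s["time_s"],2),"tcp",np.round(s["tcp_pos"],4).tolist(),"xang",round(np.degrees(np.arctan2(R[1,0],R[0,0])),2),"tilt",np.round(R[:2,1],4),"F",np.round(s["wrist_force"],1).tolist(),"M",np.round(s["moment"],2).tolist(),"w",round(s["gripper_width"],3),"q",np.round(s["joint_pos"]).tolist())
E
python3 st.py
```

```text
5.4 tcp [0.5468, -0.0706, 0.319] xang -44.1 tilt [-0.001  -0.0007] F [-0.4, 0.9, -3.1] M [0.04, -0.03, -0.02] w 0.517 q [3.0, 33.0, 2.0, 81.0, -1.0, 66.0, -39.0]
```

Call:
send_rows(delta_rot=[[0,0,0.04],[0,0,0.08],[0,0,0.1],[0,0,0.1]], dp=[[0.2,-0.03,0],[0.4,-0.07,0],[0.56,-0.07,0],[0.56,-0.07,0]], gripper=[-0.5,-0.5,-0.5,-0.5])

```text
time_s: 5.8
tcp_pos: [0.6309, -0.079, 0.3183]
tool_rot: [[0.898, -0.002, 0.44], [-0.44, 0.0, 0.898], [-0.002, -1.0, -0.0]]
wrist_force: [-1.5, -0.4, -3.0]
gripper_width: 0.518
```

```bash
python3 st.py; python3 - <<'E'
from ov import *
from cell import eyes,telemetry
s=telemetry.observe(); 
for n in("scene","top"):
    f=eyes.grab_frame(n); cv2.imwrite(f"pics/{n}4.png",f["frame"])
t=np.array(s["tcp_pos"])
c=t-[0,0,.0054]
a=np.radians(244); 
cur=[(circ(c,.023,0),(0,255,255)),(circ(c,.023,.032),(0,0,255)),(np.array([c+[0,0,.021],c+[.1*np.cos(a),.1*np.sin(a),.04]]),(255,0,0))]
A=draw("scene","pics/scene4.png",(180,180,80,80),7,cur)
B=draw("top","pics/top4.png",(280,120,70,70),8,cur,1.6)
A0=draw("scene","pics/scene4.png",(180,180,80,80),7,[]);
cv2.imwrite("pics/g1.png",cv2.resize(np.hstack([A0,A]),(800,400))); cv2.imwrite("pics/g2.png",B)
E
```

```text
5.8 tcp [0.6309, -0.079, 0.3183] xang -26.11 tilt [-0.0018  0.0004] F [-1.5, -0.4, -3.0] M [-0.0, 0.08, 0.02] w 0.518 q [5.0, 43.0, -2.0, 61.0, 2.0, 77.0, -23.0]
```

View pics/g1.png

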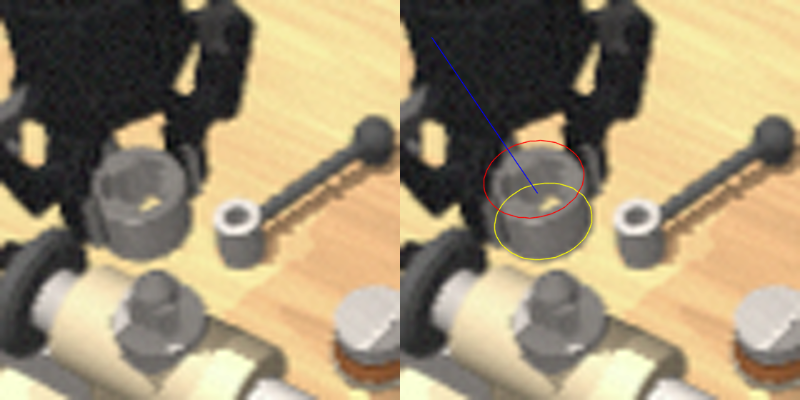

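View pics/g2.png

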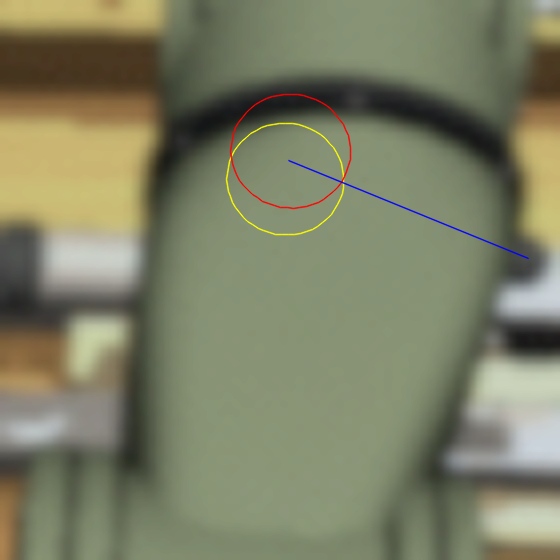

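```bash
python3 - <<'E'
from ov import *
def show(c,out):
    cur=[(circ(c,.023,0),(0,255,255)),(circ(c,.023,.032),(0,0,255)),(circ(c,.0113,.032),(0,255,0))]
    A=draw("scene","pics/scene4.png",(192,204,32,38),14,cur,1.3); return A
t=np.array([.6309,-.079,.3183-.0054])
imgs=[draw("scene","pics/scene4.png",(192,204,32,38),14,[],1.3)[:, :390],show(t,0)[:, :390]]
cv2.imwrite("pics/h1.png",np.hstack(imgs))
E
```

```text
(no output)
```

View pics/h1.png

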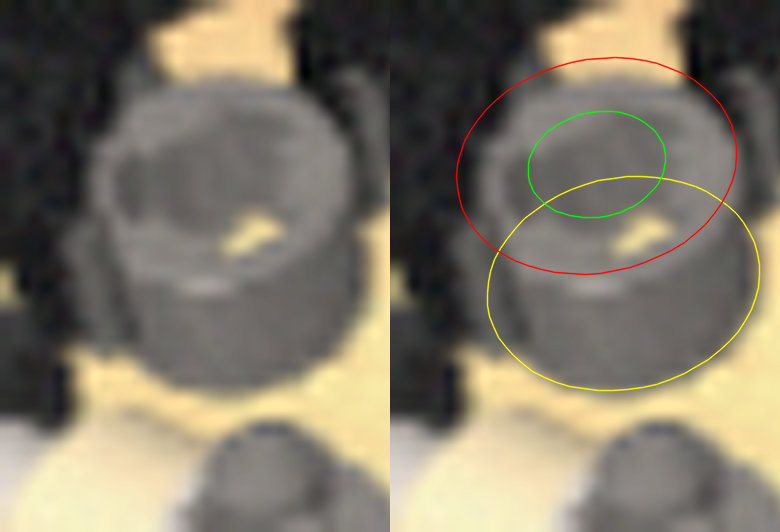

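```bash
python3 - <<'E'
from ov import *
c=np.array([.4335,.125,0])
cur=[(circ(c,.023,0),(0,255,255)),(circ(c,.023,.032),(0,0,255)),(circ(c,.0113,.032),(0,255,0))]
A=draw("scene","pics/scene0.png",(297,246,32,30),14,[],1.2)[:, :390];B=draw("scene","pics/scene0.png",(297,246,32,30),14,cur,1.2)[:, :390]
cv2.imwrite("pics/h2.png",np.hstack([A,B]))
E
```

View pics/h2.png

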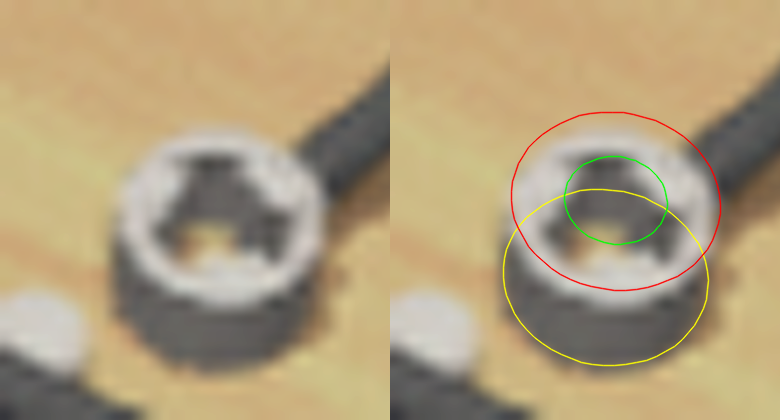

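Call:
send_rows(delta_rot=[[0,0,0],[0,0,0],[0,0,0],[0,0,0]], dp=[[-0.003,-0.013,-0.1],[-0.003,-0.013,-0.2],[-0.003,-0.013,-0.28],[-0.003,-0.013,-0.28]], gripper=[-0.5,-0.5,-0.5,-0.5])

```text
time_s: 6.3
tcp_pos: [0.6281, -0.0809, 0.277]
tool_rot: [[0.897, -0.002, 0.443], [-0.443, -0.0, 0.897], [-0.002, -1.0, -0.001]]
wrist_force: [-0.6, 1.1, -1.7]
gripper_width: 0.517
```

```bash
python3 st.py; python3 - <<'E'
from ov import *
from cell import eyes,telemetry
s=telemetry.observe(); 
f=eyes.grab_frame("scene"); cv2.imwrite(f"pics/scene5.png",f["frame"])
A=draw("scene","pics/scene5.png",(190,208,40,48),12,[],1.3)
cv2.imwrite("pics/g3.png",A)
E
```

```text
6.3 tcp [0.6281, -0.0809, 0.277] xang -26.29 tilt [-0.0024 -0.    ] F [-0.6, 1.1, -1.7] M [0.04, 0.05, 0.02] w 0.517 q [6.0, 44.0, -3.0, 67.0, 2.0, 70.0, -23.0]
```

View pics/g3.png

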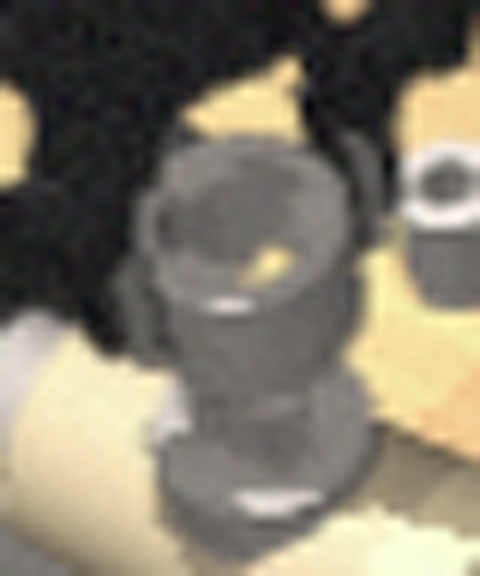

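```bash
python3 - <<'E'
from ov import *
c=np.array([.6281,-.0809,.277-.0054]); b=np.array([.6305,-.081,.233])
Y=(0,255,255)
cur=[(circ(c,.023,0),Y),(circ(c,.023,.032),(0,0,255)),(circ(b,.024,0),(255,0,255)),(circ(b,.010,0.02),(255,255,0))]
A=draw("scene","pics/scene5.png",(190,208,36,48),12,[],1.3)[:,40:];B=draw("scene","pics/scene5.png",(190,208,36,48),12,cur,1.3)[:,40:]
cv2.imwrite("pics/h3.png",np.hstack([A,B]))
print(proj("scene",[b,b+[.005,0,0],b+[0,.005,0],b+[0,0,.04]]))
E
```

```text
[[211.99892981 242.33701571]
 [210.86779509 243.76081122]
 [213.6261666  243.1138097 ]
 [209.87018218 233.06840143]]
```

View pics/h3.png

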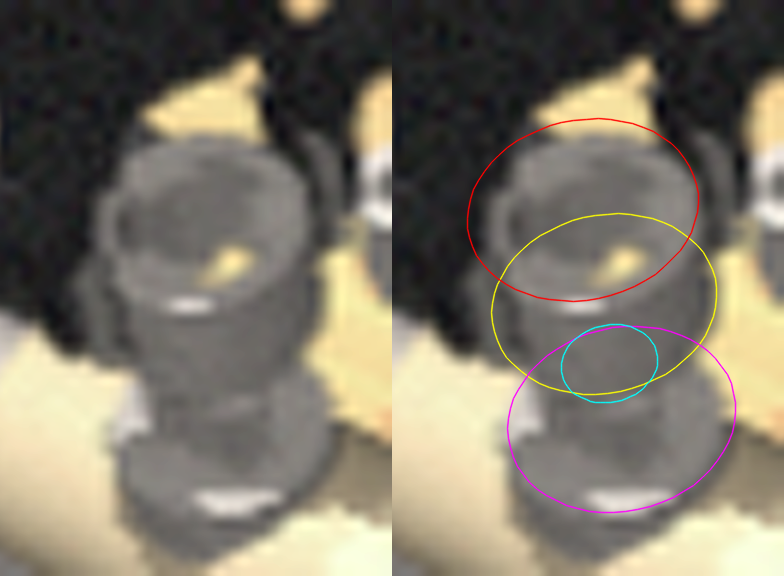

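Call:
send_rows(delta_rot=[[0,0,0],[0,0,0],[0,0,0]], dp=[[0.016,-0.007,-0.02],[0.016,-0.007,-0.04],[0.016,-0.007,-0.04]], gripper=[-0.5,-0.5,-0.5])

```text
time_s: 6.65
tcp_pos: [0.6315, -0.082, 0.2716]
tool_rot: [[0.897, -0.0, 0.442], [-0.442, 0.0, 0.897], [-0.0, -1.0, -0.0]]
wrist_force: [-1.2, 0.0, -2.2]
gripper_width: 0.512
```

```bash
python3 st.py
```

```text
6.65 tcp [0.6315, -0.082, 0.2716] xang -26.26 tilt [-0.0004  0.    ] F [-1.2, 0.0, -2.2] M [-0.05, 0.03, -0.02] w 0.512 q [6.0, 45.0, -3.0, 66.0, 2.0, 69.0, -23.0]
```

Call:
send_rows(delta_rot=[[0,0,0],[0,0,0],[0,0,0]], dp=[[0,0,-0.015],[0,0,-0.03],[0,0,-0.03]], gripper=[-0.5,-0.5,-0.5])

```text
time_s: 6.95
tcp_pos: [0.6315, -0.0819, 0.267]
tool_rot: [[0.897, -0.001, 0.442], [-0.442, 0.0, 0.897], [-0.001, -1.0, -0.0]]
wrist_force: [-0.2, -0.4, -2.5]
gripper_width: 0.517
```

Call:
send_rows(delta_rot=[[0,0,0],[0,0,0],[0,0,0]], dp=[[0,0,-0.01],[0,0,-0.02],[0,0,-0.02]], gripper=[-0.5,-0.5,-0.5])

```text
time_s: 7.25
tcp_pos: [0.6316, -0.0821, 0.2642]
tool_rot: [[0.897, -0.0, 0.442], [-0.442, -0.0, 0.897], [0.0, -1.0, -0.0]]
wrist_force: [0.6, -0.5, -1.5]
gripper_width: 0.518
```

```bash
python3 st.py
```

```text
7.25 tcp [0.6316, -0.0821, 0.2642] xang -26.25 tilt [-0.     -0.0001] F [0.6, -0.5, -1.5] M [-0.15, 0.03, -0.02] w 0.518 q [6.0, 45.0, -3.0, 67.0, 2.0, 68.0, -23.0]
```

Call:
send_rows(delta_rot=[[0,0,0],[0,0,0],[0,0,0]], dp=[[0,0,-0.01],[0,0,-0.02],[0,0,-0.02]], gripper=[-0.5,-0.5,-0.5])

```text
time_s: 7.55
tcp_pos: [0.6315, -0.0823, 0.261]
tool_rot: [[0.897, -0.001, 0.442], [-0.442, -0.0, 0.897], [-0.0, -1.0, -0.001]]
wrist_force: [-1.1, -3.2, -3.5]
gripper_width: 0.516
```

Call:
send_rows(delta_rot=[[0,0,0],[0,0,0],[0,0,0]], dp=[[0,0,-0.01],[0,0,-0.015],[0,0,-0.015]], gripper=[-0.5,-0.5,-0.5])

```text
time_s: 7.85
tcp_pos: [0.6315, -0.0823, 0.2589]
tool_rot: [[0.897, -0.0, 0.442], [-0.442, -0.0, 0.897], [-0.0, -1.0, -0.0]]
wrist_force: [-1.0, -4.9, -2.3]
gripper_width: 0.52
```

```bash
python3 st.py
```

```text
7.85 tcp [0.6315, -0.0823, 0.2589] xang -26.26 tilt [-0.0003 -0.0004] F [-1.0, -4.9, -2.3] M [-1.09, 0.2, 0.01] w 0.52 q [6.0, 45.0, -3.0, 68.0, 2.0, 67.0, -23.0]
```

Call:
send_rows(delta_rot=[[0,0,0],[0,0,0],[0,0,0]], dp=[[0,-0.008,0],[0,-0.008,0],[0,-0.008,0]], gripper=[-0.5,-0.5,-0.5])

```text
time_s: 8.15
tcp_pos: [0.6317, -0.0827, 0.259]
tool_rot: [[0.897, 0.0, 0.442], [-0.442, 0.001, 0.897], [-0.0, -1.0, 0.001]]
wrist_force: [-0.1, 0.2, -2.9]
gripper_width: 0.517
```

```bash
python3 st.py
```

```text
8.15 tcp [0.6317, -0.0827, 0.259] xang -26.22 tilt [0.0001 0.0007] F [-0.1, 0.2, -2.9] M [-0.05, -0.02, 0.06] w 0.517 q [6.0, 45.0, -3.0, 68.0, 2.0, 67.0, -23.0]
```

Call:
send_rows(delta_rot=[[0,0,0],[0,0,0],[0,0,0]], dp=[[0,-0.005,-0.008],[0,-0.005,-0.012],[0,-0.005,-0.012]], gripper=[-0.5,-0.5,-0.5])

```text
time_s: 8.45
tcp_pos: [0.6316, -0.0839, 0.2571]
tool_rot: [[0.897, -0.0, 0.442], [-0.442, 0.0, 0.897], [-0.0, -1.0, 0.0]]
wrist_force: [-0.2, -0.2, -2.4]
gripper_width: 0.516
```

Call:
send_rows(delta_rot=[[0,0,0],[0,0,0],[0,0,0]], dp=[[0,0,-0.006],[0,0,-0.01],[0,0,-0.01]], gripper=[-0.5,-0.5,-0.5])

```text
time_s: 8.75
tcp_pos: [0.6316, -0.0839, 0.2556]
tool_rot: [[0.897, -0.0, 0.442], [-0.442, 0.0, 0.897], [-0.0, -1.0, 0.0]]
wrist_force: [0.6, 0.2, -2.6]
gripper_width: 0.517
```

```bash
python3 st.py
```

```text
8.75 tcp [0.6316, -0.0839, 0.2556] xang -26.25 tilt [-0.0002  0.0001] F [0.6, 0.2, -2.6] M [-0.04, 0.01, 0.01] w 0.517 q [6.0, 45.0, -3.0, 68.0, 2.0, 67.0, -23.0]
```

Call:
send_rows(delta_rot=[[0,0,0],[0,0,0],[0,0,0]], dp=[[0,0,-0.005],[0,0,-0.01],[0,0,-0.01]], gripper=[-0.5,-0.5,-0.5])

```text
time_s: 9.05
tcp_pos: [0.6316, -0.0839, 0.2541]
tool_rot: [[0.897, -0.0, 0.442], [-0.442, 0.0, 0.897], [-0.0, -1.0, -0.0]]
wrist_force: [-0.4, -0.2, -3.1]
gripper_width: 0.516
```

Call:
send_rows(delta_rot=[[0,0,0],[0,0,0],[0,0,0]], dp=[[0,0,-0.005],[0,0,-0.01],[0,0,-0.01]], gripper=[-0.5,-0.5,-0.5])

```text
time_s: 9.35
tcp_pos: [0.6316, -0.0839, 0.2526]
tool_rot: [[0.897, -0.0, 0.442], [-0.442, 0.0, 0.897], [-0.0, -1.0, -0.0]]
wrist_force: [0.5, 0.6, -2.9]
gripper_width: 0.517
```

```bash
python3 st.py
```

```text
9.35 tcp [0.6316, -0.0839, 0.2526] xang -26.24 tilt [-0.0002  0.    ] F [0.5, 0.6, -2.9] M [-0.01, 0.02, 0.06] w 0.517 q [6.0, 45.0, -3.0, 68.0, 2.0, 66.0, -23.0]
```

Call:
send_rows(delta_rot=[[0,0,0],[0,0,0],[0,0,0],[0,0,0]], dp=[[0,0,-0.006],[0,0,-0.012],[0,0,-0.018],[0,0,-0.02]], gripper=[-0.5,-0.5,-0.5,-0.5])

```text
time_s: 9.75
tcp_pos: [0.6316, -0.0839, 0.2496]
tool_rot: [[0.897, -0.0, 0.442], [-0.442, 0.0, 0.897], [-0.0, -1.0, -0.0]]
wrist_force: [0.3, 0.3, -1.9]
gripper_width: 0.52
```

Call:
send_rows(delta_rot=[[0,0,0],[0,0,0],[0,0,0],[0,0,0]], dp=[[0,0,-0.006],[0,0,-0.012],[0,0,-0.018],[0,0,-0.02]], gripper=[-0.5,-0.5,-0.5,-0.5])

```text
time_s: 10.15
tcp_pos: [0.6316, -0.0839, 0.2466]
tool_rot: [[0.897, -0.0, 0.442], [-0.442, 0.0, 0.897], [-0.0, -1.0, -0.0]]
wrist_force: [0.0, 0.4, -2.9]
gripper_width: 0.515
```

```bash
python3 st.py
```

```text
10.15 tcp [0.6316, -0.0839, 0.2466] xang -26.25 tilt [-0.0003  0.0001] F [0.0, 0.4, -2.9] M [0.03, 0.05, -0.01] w 0.515 q [6.0, 46.0, -3.0, 69.0, 2.0, 65.0, -23.0]
```

Free-running, clearly inside the splines. Continue to the boss.

Call:
send_rows(delta_rot=[[0,0,0],[0,0,0],[0,0,0],[0,0,0]], dp=[[0,0,-0.008],[0,0,-0.016],[0,0,-0.024],[0,0,-0.03]], gripper=[-0.5,-0.5,-0.5,-0.5])

```text
time_s: 10.55
tcp_pos: [0.6316, -0.0839, 0.2421]
tool_rot: [[0.897, -0.0, 0.442], [-0.442, 0.0, 0.897], [-0.0, -1.0, -0.0]]
wrist_force: [0.0, -0.1, -2.6]
gripper_width: 0.517
```

Call:
send_rows(delta_rot=[[0,0,0],[0,0,0],[0,0,0],[0,0,0]], dp=[[0,0,-0.006],[0,0,-0.012],[0,0,-0.018],[0,0,-0.02]], gripper=[-0.5,-0.5,-0.5,-0.5])

```text
time_s: 10.95
tcp_pos: [0.6316, -0.0839, 0.2391]
tool_rot: [[0.897, -0.0, 0.442], [-0.442, 0.0, 0.897], [-0.0, -1.0, -0.0]]
wrist_force: [0.3, 0.4, -3.0]
gripper_width: 0.518
```

```bash
python3 st.py;python3 - <<'E'
from ov import *
from cell import eyes
f=eyes.grab_frame("scene"); cv2.imwrite(f"pics/scene6.png",f["frame"])
cv2.imwrite("pics/g4.png",draw("scene","pics/scene6.png",(170,200,60,60),9,[],1.3))
E
```

```text
10.95 tcp [0.6316, -0.0839, 0.2391] xang -26.25 tilt [-0.0002  0.0001] F [0.3, 0.4, -3.0] M [-0.01, -0.01, 0.01] w 0.518 q [6.0, 46.0, -3.0, 70.0, 2.0, 64.0, -23.0]
```

View pics/g4.png

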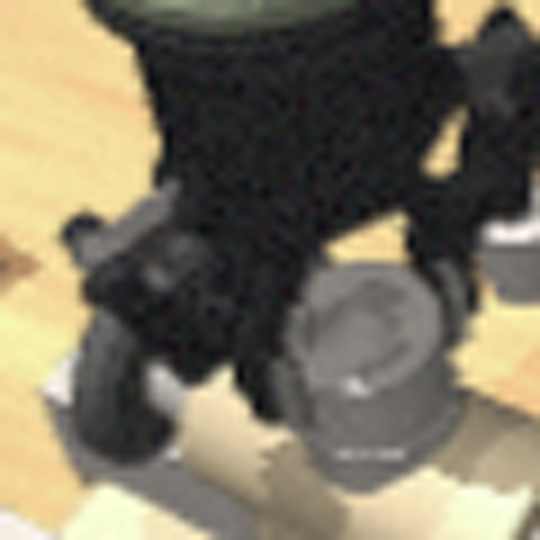

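Call:
send_rows(delta_rot=[[0,0,0],[0,0,0],[0,0,0]], dp=[[0,0,-0.004],[0,0,-0.008],[0,0,-0.008]], gripper=[-0.5,-0.5,-0.5])

```text
time_s: 11.3
tcp_pos: [0.6317, -0.0839, 0.2388]
tool_rot: [[0.897, 0.001, 0.442], [-0.442, -0.0, 0.897], [0.001, -1.0, 0.0]]
wrist_force: [-3.9, 1.0, 7.9]
gripper_width: 0.517
```

Call:
send_rows(delta_rot=[[0,0,0],[0,0,0],[0,0,0]], dp=[[0,0,-0.004],[0,0,-0.007],[0,0,-0.007]], gripper=[-0.5,-0.5,-0.5])

```text
time_s: 11.6
tcp_pos: [0.6317, -0.084, 0.2387]
tool_rot: [[0.897, 0.002, 0.442], [-0.442, -0.0, 0.897], [0.001, -1.0, 0.001]]
wrist_force: [-7.8, 1.2, 20.9]
gripper_width: 0.519
```

Call:
send_rows(delta_rot=[[0,0,-0.02],[0,0,-0.04],[0,0,-0.06],[0,0,-0.08],[0,0,-0.08]], dp=[[0,0,0.008],[-0.001,0.002,0.008],[-0.002,0.003,0.008],[-0.003,0.004,0.008],[-0.003,0.004,0.008]], gripper=[-0.5,-0.5,-0.5,-0.5,-0.5])

```text
time_s: 12.1
tcp_pos: [0.6307, -0.0835, 0.2388]
tool_rot: [[0.757, -0.001, 0.653], [-0.653, -0.0, 0.757], [-0.0, -1.0, -0.001]]
wrist_force: [-7.6, -0.5, 8.1]
gripper_width: 0.516
```

```bash
python3 st.py
```

```text
12.1 tcp [0.6307, -0.0835, 0.2388] xang -40.78 tilt [-0.0008 -0.0004] F [-7.6, -0.5, 8.1] M [-0.1, 1.57, 0.13] w 0.516 q [4.0, 46.0, 1.0, 70.0, -1.0, 64.0, -35.0]
```

Call:
send_rows(delta_rot=[[0,0,-0.02],[0,0,-0.04],[0,0,-0.06],[0,0,-0.08],[0,0,-0.08]], dp=[[-0.003,0.001,0],[-0.005,0.002,0],[-0.006,0.003,0],[-0.007,0.003,0],[-0.007,0.003,0]], gripper=[-0.5,-0.5,-0.5,-0.5,-0.5])

```text
time_s: 12.6
tcp_pos: [0.6301, -0.083, 0.2387]
tool_rot: [[0.571, 0.0, 0.821], [-0.821, -0.0, 0.571], [0.0, -1.0, 0.0]]
wrist_force: [-2.8, -1.1, 6.6]
gripper_width: 0.514
```

```bash
python3 st.py
```

```text
12.6 tcp [0.6301, -0.083, 0.2387] xang -55.18 tilt [ 0.0003 -0.0003] F [-2.8, -1.1, 6.6] M [-0.08, 0.74, 0.04] w 0.514 q [2.0, 46.0, 5.0, 70.0, -4.0, 64.0, -47.0]
```

Call:
send_rows(delta_rot=[[0,0,-0.02],[0,0,-0.04],[0,0,-0.06],[0,0,-0.08],[0,0,-0.1],[0,0,-0.1]], dp=[[-0.002,0.001,0],[-0.003,0.002,0],[-0.004,0.002,0],[-0.005,0.002,0],[-0.005,0.002,0],[-0.005,0.002,0]], gripper=[-0.5,-0.5,-0.5,-0.5,-0.5,-0.5])

```text
time_s: 13.2
tcp_pos: [0.6296, -0.0822, 0.2388]
tool_rot: [[0.29, 0.001, 0.957], [-0.957, 0.0, 0.29], [0.0, -1.0, 0.001]]
wrist_force: [-1.0, 1.1, 5.8]
gripper_width: 0.516
```

```bash
python3 st.py;python3 - <<'E'
from ov import *
from cell import eyes
f=eyes.grab_frame("scene"); cv2.imwrite(f"pics/scene7.png",f["frame"])
f=eyes.grab_frame("top"); cv2.imwrite(f"pics/top7.png",f["frame"])
cv2.imwrite("pics/g5.png",draw("scene","pics/scene7.png",(170,190,70,70),8,[],1.3))
E
```

```text
13.2 tcp [0.6296, -0.0822, 0.2388] xang -73.16 tilt [0.001  0.0003] F [-1.0, 1.1, 5.8] M [0.37, 0.29, 0.16] w 0.516 q [0.0, 46.0, 10.0, 71.0, -8.0, 64.0, -62.0]
```

View pics/g5.png

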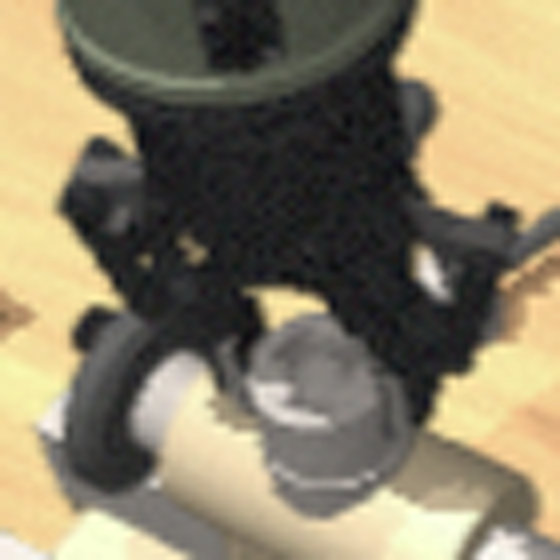

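Call:
send_rows(delta_rot=[[0,0,-0.02],[0,0,-0.04],[0,0,-0.06],[0,0,-0.07],[0,0,-0.07]], dp=[[-0.001,0.001,0],[-0.001,0.001,0],[-0.001,0.001,0],[-0.002,0.001,0],[-0.002,0.001,0]], gripper=[-0.5,-0.5,-0.5,-0.5,-0.5])

```text
time_s: 13.8
tcp_pos: [0.6294, -0.0817, 0.2388]
tool_rot: [[0.076, 0.001, 0.997], [-0.997, 0.001, 0.076], [-0.001, -1.0, 0.001]]
wrist_force: [-2.1, 3.4, 5.1]
gripper_width: 0.513
```

```bash
python3 st.py
```

```text
13.8 tcp [0.6294, -0.0817, 0.2388] xang -85.67 tilt [0.0012 0.0008] F [-2.1, 3.4, 5.1] M [0.69, 0.19, 0.08] w 0.513 q [-1.0, 47.0, 14.0, 71.0, -11.0, 64.0, -72.0]
```

Call:
send_rows(delta_rot=[[0,0,-0.01],[0,0,-0.02],[0,0,-0.02]], dp=[[0,0,0],[0,0,0],[0,0,0]], gripper=[-0.5,-0.5,-0.5])

```text
time_s: 14.1
tcp_pos: [0.6294, -0.0816, 0.2388]
tool_rot: [[0.013, 0.001, 1.0], [-1.0, 0.001, 0.013], [-0.001, -1.0, 0.001]]
wrist_force: [-2.2, 3.0, 5.4]
gripper_width: 0.516
```

```bash
python3 st.py
```

```text
14.1 tcp [0.6294, -0.0816, 0.2388] xang -89.26 tilt [0.0013 0.0012] F [-2.2, 3.0, 5.4] M [0.84, 0.23, 0.16] w 0.516 q [-2.0, 47.0, 15.0, 71.0, -12.0, 64.0, -75.0]
```

Call:
send_rows(delta_rot=[[0,0,-0.01],[0,0,-0.015],[0,0,-0.015]], dp=[[0,0,0],[0,0,0],[0,0,0]], gripper=[-0.5,-0.5,-0.5])

```text
time_s: 14.4
tcp_pos: [0.6294, -0.0814, 0.2388]
tool_rot: [[-0.033, 0.001, 0.999], [-0.999, 0.001, -0.033], [-0.001, -1.0, 0.001]]
wrist_force: [-1.1, 5.0, 6.3]
gripper_width: 0.518
```

```bash
python3 st.py;python3 - <<'E'
from ov import *
from cell import eyes
for n in("scene","top"):
    f=eyes.grab_frame(n); cv2.imwrite(f"pics/{n}8.png",f["frame"])
a=draw("scene","pics/scene8.png",(170,170,70,80),6,[],1.3);b=draw("top","pics/top8.png",(280,120,62,80),6,[],1.6)
cv2.imwrite("pics/g6.png",np.hstack([a,b]))
E
```

```text
14.4 tcp [0.6294, -0.0814, 0.2388] xang -91.91 tilt [0.0012 0.0013] F [-1.1, 5.0, 6.3] M [1.04, 0.19, 0.15] w 0.518 q [-2.0, 47.0, 16.0, 71.0, -13.0, 64.0, -78.0]
```

View pics/g6.png

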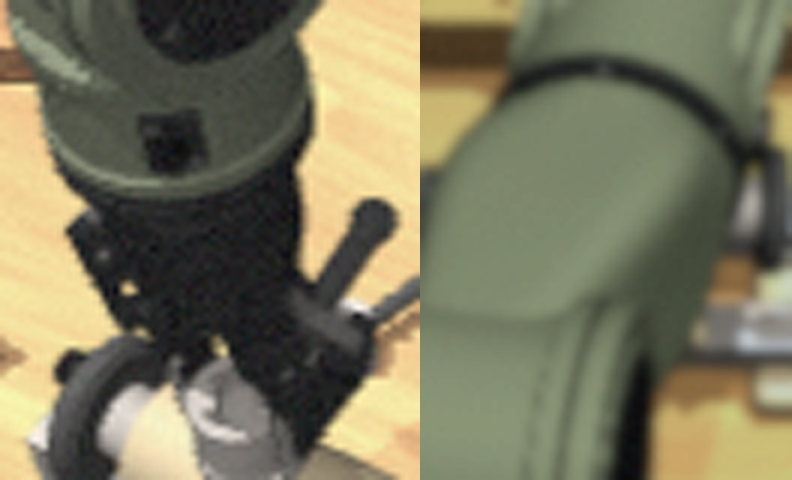

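```bash
python3 - <<'E'
from ov import *
b=np.array([.6305,-.0815,.233])
for a in(175,180,185,190,195):
    r=np.radians(a); print(a,proj("scene",b+[.1*np.cos(r),.1*np.sin(r),.040]).round(1),proj("scene",b+[.07*np.cos(r),.07*np.sin(r),.033]).round(1))
cv2.imwrite("pics/g7.png",draw("scene","pics/scene8.png",(205,190,40,40),14,[],1.3))
E
```

```text
175 [[234.6 207.1]] [[227.7 216.3]]
180 [[231.8 205.8]] [[225.7 215.4]]
185 [[228.9 204.7]] [[223.7 214.5]]
190 [[225.9 203.8]] [[221.6 213.9]]
195 [[222.8 203.1]] [[219.4 213.4]]
```

View pics/g7.png

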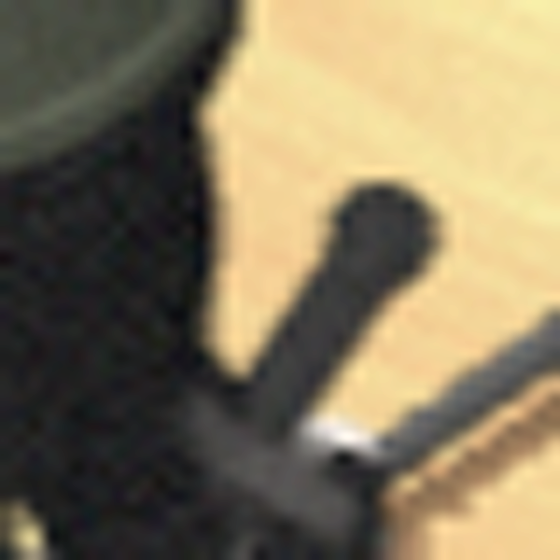

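Call:
send_rows(delta_rot=[[0,0,-0.008],[0,0,-0.016],[0,0,-0.016]], dp=[[0,0.002,0],[0,0.003,0],[0,0.003,0]], gripper=[-0.5,-0.5,-0.5])

```text
time_s: 14.8
tcp_pos: [0.6294, -0.0812, 0.2388]
tool_rot: [[-0.084, 0.001, 0.996], [-0.996, 0.001, -0.084], [-0.001, -1.0, 0.001]]
wrist_force: [-2.2, 3.6, 5.5]
gripper_width: 0.516
```

```bash
python3 st.py
```

```text
14.8 tcp [0.6294, -0.0812, 0.2388] xang -94.82 tilt [0.0013 0.0009] F [-2.2, 3.6, 5.5] M [0.65, 0.18, 0.31] w 0.516 q [-3.0, 47.0, 17.0, 71.0, -13.0, 64.0, -80.0]
```

Call:
send_rows(delta_rot=[[0,0,-0.008],[0,0,-0.016],[0,0,-0.016]], dp=[[0,0,0],[0,0,0],[0,0,0]], gripper=[-0.5,-0.5,-0.5])

```text
time_s: 15.1
tcp_pos: [0.6294, -0.081, 0.2388]
tool_rot: [[-0.133, 0.001, 0.991], [-0.991, 0.001, -0.133], [-0.001, -1.0, 0.001]]
wrist_force: [-1.3, 4.6, 4.5]
gripper_width: 0.516
```

```bash
python3 st.py;python3 - <<'E'
from ov import *
from cell import eyes
f=eyes.grab_frame("scene"); cv2.imwrite(f"pics/scene9.png",f["frame"])
cv2.imwrite("pics/g8.png",draw("scene","pics/scene9.png",(205,190,40,40),14,[],1.3))
E
```

```text
15.1 tcp [0.6294, -0.081, 0.2388] xang -97.63 tilt [0.0011 0.0009] F [-1.3, 4.6, 4.5] M [0.72, 0.3, 1.26] w 0.516 q [-3.0, 47.0, 17.0, 71.0, -14.0, 64.0, -82.0]
```

View pics/g8.png

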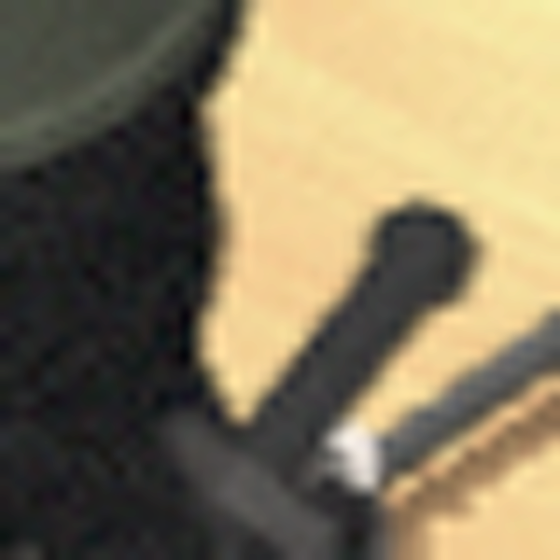

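Call:
send_rows(delta_rot=[[0,0,0.01],[0,0,0.024],[0,0,0.024],[0,0,0.024]], dp=[[0,0,0],[0,0,0],[0,0,0],[0,0,0]], gripper=[-0.5,-0.5,-0.5,-0.5])

```text
time_s: 15.55
tcp_pos: [0.6294, -0.0813, 0.2388]
tool_rot: [[-0.059, 0.001, 0.998], [-0.998, 0.001, -0.059], [-0.001, -1.0, 0.001]]
wrist_force: [-1.5, 4.4, 6.4]
gripper_width: 0.518
```

```bash
python3 st.py;python3 - <<'E'
from ov import *
from cell import eyes
f=eyes.grab_frame("scene"); cv2.imwrite(f"pics/scene10.png",f["frame"])
cv2.imwrite("pics/g9.png",draw("scene","pics/scene10.png",(205,190,40,40),14,[],1.3))
E
```

```text
15.55 tcp [0.6294, -0.0813, 0.2388] xang -93.39 tilt [0.0014 0.001 ] F [-1.5, 4.4, 6.4] M [0.8, 0.14, 0.25] w 0.518 q [-2.0, 47.0, 16.0, 71.0, -13.0, 64.0, -79.0]
```

View pics/g9.png

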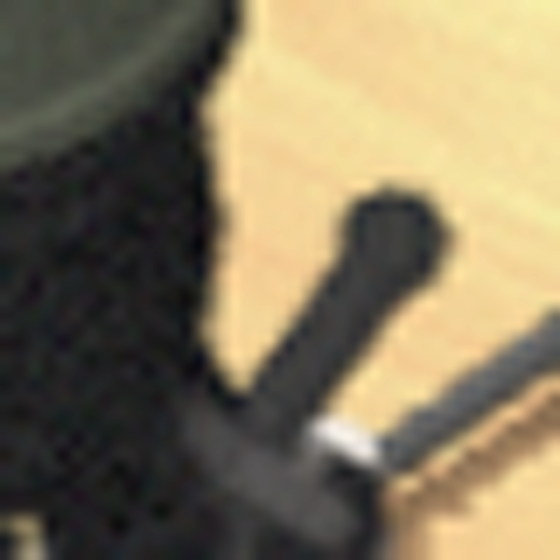

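Call:
send_rows(delta_rot=[[0,0,0],[0,0,0],[0,0,0],[0,0,0],[0,0,0],[0,0,0],[0,0,0]], dp=[[0,0,0],[0,0,0],[0,0,0],[0,0,0],[0,0,0],[0,0,0],[0,0,0]], gripper=[0.1,0.2,0.4,0.6,0.6,0.6,0.6])

```text
time_s: 16.3
tcp_pos: [0.6291, -0.082, 0.2382]
tool_rot: [[-0.059, 0.0, 0.998], [-0.998, 0.0, -0.059], [-0.0, -1.0, 0.0]]
wrist_force: [-0.8, -0.8, 0.5]
gripper_width: 0.803
```

```bash
python3 st.py
```

```text
16.3 tcp [0.6291, -0.082, 0.2382] xang -93.39 tilt [0. 0.] F [-0.8, -0.8, 0.5] M [0.06, 0.01, -0.0] w 0.803 q [-2.0, 47.0, 16.0, 71.0, -13.0, 64.0, -79.0]
```

Released with no residual force. Lift, then move aside for a clear view.

Call:
send_rows(delta_rot=[[0,0,0],[0,0,0],[0,0,0],[0,0,0],[0,0,0],[0,0,0]], dp=[[0,0,0.1],[0,0,0.25],[0,0,0.5],[0,0,0.75],[0,0,0.95],[0,0,0.95]], gripper=[0.6,0.6,0.6,0.6,0.6,0.6])

```text
time_s: 16.9
tcp_pos: [0.6297, -0.0824, 0.3844]
tool_rot: [[-0.059, 0.006, 0.998], [-0.998, -0.001, -0.059], [0.001, -1.0, 0.006]]
wrist_force: [1.0, 0.0, -0.2]
gripper_width: 0.801
```

Call:
send_rows(delta_rot=[[0,0,0],[0,0,0],[0,0,0],[0,0,0],[0,0,0],[0,0,0]], dp=[[-0.1,-0.2,0],[-0.3,-0.4,0],[-0.5,-0.6,0],[-0.7,-0.8,0],[-0.8,-1,0],[-0.8,-1,0]], gripper=[0.6,0.6,0.6,0.6,0.6,0.6])

```text
time_s: 17.5
tcp_pos: [0.5066, -0.2358, 0.3809]
tool_rot: [[-0.065, -0.001, 0.998], [-0.998, -0.002, -0.065], [0.002, -1.0, -0.0]]
wrist_force: [0.6, -0.3, -0.4]
gripper_width: 0.801
```

Call:
send_rows(delta_rot=[[0,0,0],[0,0,0],[0,0,0],[0,0,0],[0,0,0],[0,0,0]], dp=[[-0.1,-0.2,0],[-0.3,-0.4,0],[-0.5,-0.6,0],[-0.5,-0.8,0],[-0.5,-1,0],[-0.5,-1,0]], gripper=[0.6,0.6,0.6,0.6,0.6,0.6])

```text
time_s: 18.1
tcp_pos: [0.4332, -0.3847, 0.3795]
tool_rot: [[-0.062, -0.002, 0.998], [-0.998, -0.0, -0.062], [0.0, -1.0, -0.002]]
wrist_force: [-0.8, 1.6, -0.8]
gripper_width: 0.802
```

```bash
python3 st.py;python3 - <<'E'
from ov import *
from cell import eyes
for n in("scene","top"):
    f=eyes.grab_frame(n); cv2.imwrite(f"pics/{n}11.png",f["frame"])
b=np.array([.6305,-.0815,.233]); 
cur=[(np.array([b+[0,0,.033],b+[-.1,.0012,.04]]),(0,0,255)),(circ(b,.023,.032),(0,255,0)),(circ(b,.023,0),(0,255,255))]
A=[draw(n,f"pics/{n}11.png",bx,6,k,al) for n,bx,al in(("scene",(180,190,65,75),1.3),("top",(285,130,60,75),1.6)) for k in([],cur)]
cv2.imwrite("pics/k1.png",np.hstack(A[:2])); cv2.imwrite("pics/k2.png",np.hstack(A[2:]))
E
```

```text
18.1 tcp [0.4332, -0.3847, 0.3795] xang -93.58 tilt [-0.0018 -0.0003] F [-0.8, 1.6, -0.8] M [0.09, 0.02, 0.01] w 0.802 q [31.0, 35.0, 17.0, 67.0, -10.0, 79.0, -47.0]
```

View pics/k1.png

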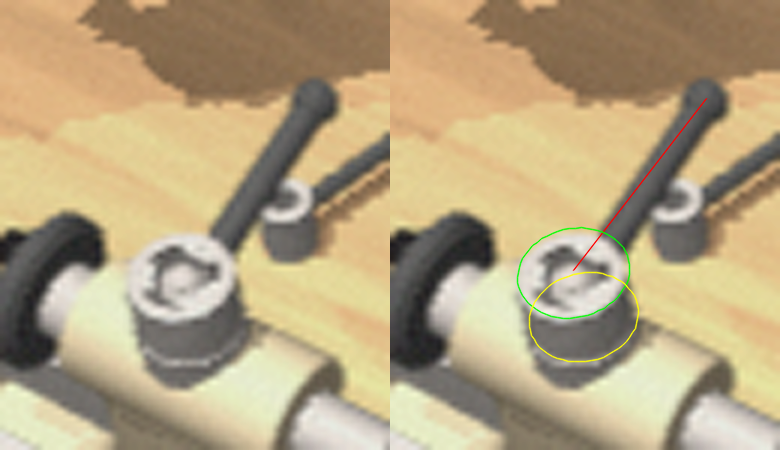

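View pics/k2.png

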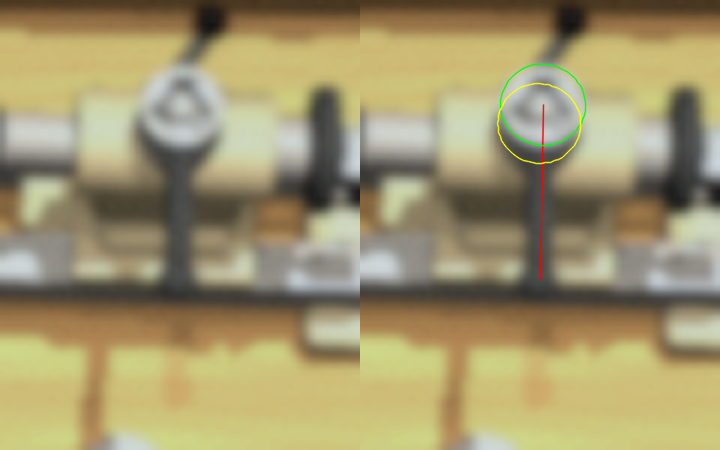

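View pics/scene11.png

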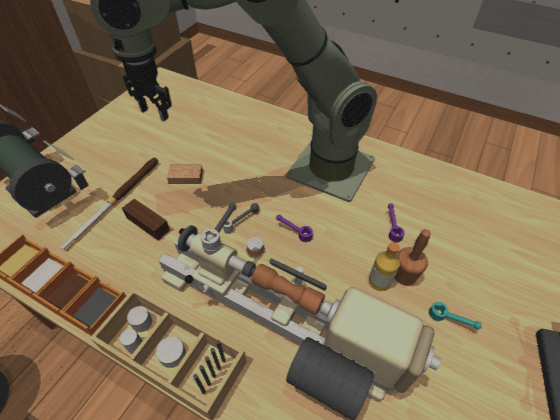

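```bash
python3 -c "
from cell import manip
print(manip.finish_job())"
```

```text
the job is handed in; nothing more can be done
None
```

The quill-lock lever is back on the tailstock stud, fully home and locked. It points straight to the front, and the job is handed in at about 18 s of the 58 s allowed.

- **Picking the lever:** I took the grey one with the wide, slotted hub and gripped it by the hub.
- **Fitting it:** I read the stud's splines at about 64° anticlockwise of front in both cameras. The lever went down with one small sideways correction of about 1 mm. Force on the way in stayed at a few newtons, and it never caught on the spline ends. Seating on the boss peaked at 21 N.
- **Locking it:** I swung it clockwise until the torque jumped to 1.26 N m at the firm stop. There the play left the lever about 5° past square, so I turned it back about 4° within the play before letting go.

**Last checks:**
- In the images the hub sits flat on the boss, with the stud showing in the bore.
- The arm is square to the bed within about 2° in the scene view, and looks parallel to the square line in the top view.
- The gripper is clear and reads no force.
- The other items on the bench look unmoved.

**Disagreement between checks:** the two cameras differed by about 2 mm on the stud's position. I settled that by contact force rather than from the images.

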